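# Chock the tube, then drop the stop

### The arm

A 6-joint arm with a two-finger parallel gripper is mounted at the origin on the work surface. World frame = base frame: x ahead of the robot, y to its left, z up, the work surface at z = 0. Lengths are in mm, angles in rad, forces in N, time in s.
With the tool pointing down it reaches from about 275 to 850 mm from the base axis. Payload 19 kg.
Tool frame: the origin (TCP) lies midway between the tips of the shut fingers; the grasp point (between the pads) lies 19 mm behind it; z points along the fingers, y is the direction in which the jaws open and shut (so a half turn about z gives the same grasp; the last joint's range is limited). The gripper opens to 85 mm and grips with 20 to 120 N. Pads are 22 mm wide; open, the fingers measure 114 mm over their backs; the gripper's body (76 mm by 85 mm) begins 54 mm behind the grasp point. The pads swing forward as they close: fully open they stand 13 mm farther back than shut.
Start: joints at [-1.325, 0.15, 1.437, -0, 1.554, -0.134], TCP at [213.145, -534.003, 231.267] pointing down, gripper open.
Joint ranges: [-2.8, 2.8], [-0.68, 2.1], [0.12, 2.68], [-1.39, 4.53], [0.16, 2.79], [-2.81, 2.81]. Speed limits (rad/s): [1.89, 1.89, 2.22, 3.01, 3.01, 3.01].

### API

Orientations are given as a unit quaternion [x, y, z, w].
In Python, from workcell import move_pose, move_l, goto_joints, gripper_to, hold, ik, read_camera, IKError, close_job, get_clock, get_q, get_dq, get_tau, get_tcp_pos, get_eef_rot, get_wrist_force, get_ft_torque, get_finger_gap gives the robot as it stands. The module is installed in compiled form; this text tells all that it offers. Calls block until the motion is done:
- move_pose(position, orientation): joint-space move of the TCP to a pose.
- move_l(position, rotation=None, vel=150, contact_N=None): straight line of the TCP; rotation=None keeps the orientation; vel is the mean speed in mm/s. With contact_N (N) it stops when the force on the tool has changed by that much, and returns True; else False.
- goto_joints(angles): joint-space move.
- gripper_to(opening, newtons=None): finger opening in mm; newtons is the grip in N (None keeps the last); returns when the fingers have stopped.
- hold(seconds).
- ik(position, orientation): joint angles nearest the present ones, or None.
- read_camera(name): name is "scene" or "top" or "wrist"; returns a dict with "image" (400x640x3 uint8, blue, green, red), "K" (3x3 intrinsics, pixels), "k1" (the pictures are not rectified: a ray, as slopes to the right and down, at radius r is drawn at 1 + k1 r^2 times it, then the intrinsics apply), "position" and "orientation" of the camera in the world; the wrist camera has in their place "tool_from_camera" (4x4, takes a point from camera to tool coordinates, whose origin is the TCP and whose axes are the flange's). Camera axes: x right, y down, z forward; pixel columns grow to the right and rows downward; lengths in mm; the calibration is good to about 2 mm. A picture is of the moment at which its call begins: read the wrist's pose just before it. There is no depth.
A pose or a line that the arm cannot do raises IKError and nothing moves.
- close_job(): hands the job in, once; it reports no verdict.
Readings, each from a call of its own:
- get_clock(): time.
- get_q(): joint angles.
- get_dq(): joint speeds.
- get_tau(): joint torques, N m.
- get_tcp_pos(): TCP position.
- get_eef_rot(): TCP orientation.
- get_wrist_force(): force on the tool from outside, world axes, zero at the start.
- get_ft_torque(): the same for the moment, N m.
- get_finger_gap(): finger opening in mm.
Only numpy, scipy, OpenCV 4.12 (cv2) and the standard library are available. Lean on these libraries where they do the work, as an engineer would, in place of code of your own. Each camera call takes 0.05 s, during which the arm holds its last target. There are 200 camera calls.

### The job

The aluminium tube on the sloping rest is kept from rolling only by the two stop fingers. Lay the wooden wedge chock flat on the board, in the middle of the tube's low side, and push its thin edge in under the tube until it touches; then press the black pad all the way down so that the stop fingers sink away. Leave the tube lying there held by the chock alone, without letting it roll down the board.

Things in the scene. Friction and masses are not known exactly. Their poses are not given: they have to be found in the camera images.
- chock_center (a point): Centre (20 mm up) of the loose wooden wedge chock, 60 mm long (x), 45 wide (y), 40 high, 75 g. +x points to its thin edge, 4 mm high at x=+30; flat top 40 mm high from x=-30 (thick end) to -12, then a straight 40 degree slope. Sides upright: grasp across y, near x=-10. Yaw within 30 degrees of ahead. A plain wood block and a steel V-block beside it are not wanted.
- tube_center (a point): Centre of the aluminium tube, 50 mm diameter, 280 long, 380 g, black end plugs, lying across the slope (along the rest's y). It leans on the stop fingers, free to roll; pushed uphill it meets the back rail after about 6 mm. With the chock on the board touching it, the chock's centre is 44 mm down the slope from the tube's centre and 5 mm lower (square to the board).
- rack: Sloping tube rest, fixed. Origin on the bench under its middle; z up, +x uphill. Plywood board 220 (x) by 310 (y) mm rises 6 degrees towards +x, upper face 56.6 mm over the bench at x=0. Lip 12 mm high at the low edge, x=-97 to -109; back rail 34 mm high at x=61 to 81. Two steel stop fingers 10 by 18 mm stand 33 mm out of the board at x=0, y=-115 and +115.
- stop_pad (a point): Centre of the top face of the black round pad, 44 mm diameter, on a pin in a grey housing beside the rest (its x=-10, y=+190 mm). One piece with the stop fingers. Its top starts 122 mm over the bench; pressed straight down (about 3 N) it moves 38 mm to its end stop, the fingers sink below the board, and it stays where left.
Not all that is in view belongs to the job. What is shaped like the part that bears chock_center but purple is not meant.

How it is judged:
By the outcome, as a careful person would: the job done as asked, in the order asked, and still so for the second after the job is handed in, with the robot touching nothing.
It also fails if it takes over 53 s, if anything falls off the work surface, if the arm or the gripper's body presses on something with over 40 N, if the wrist force passes 120 N, or if a joint passes its speed limit or range.

## Working session

There is one attempt and no reset: what is moved stays moved. The work goes in short steps, each a Python script; the robot and the scene stay as the last script left them, time stands still between calls to the robot, and variables do not carry over. Pictures are saved under pics/ and viewed, about 8 in all and at most 12, crops included, and the job is handed in when it is done.

```bash
mkdir -p pics; cat > h.py <<'E'
import numpy as np, cv2
from workcell import *
from scipy.spatial.transform import Rotation as R
def snap(name,fn):
    p=get_tcp_pos();o=get_eef_rot();c=read_camera(name);cv2.imwrite('pics/'+fn+'.png',c['image'])
    if name=='wrist':
        T=np.eye(4);T[:3,:3]=R.from_quat(o).as_matrix();T[:3,3]=p;T=T@np.array(c['tool_from_camera']);P=T[:3,3];M=T[:3,:3]
    else: P=np.array(c['position']);M=R.from_quat(c['orientation']).as_matrix()
    np.savez('pics/'+fn+'.npz',K=c['K'],k1=c['k1'],P=P,M=M)
    return c['image']
def ray(fn,uv):
    d=np.load('pics/'+fn+'.npz');K=d['K']
    p=cv2.undistortPoints(np.array([[uv]],float),K,np.array([float(d['k1']),0,0,0]))[0,0]
    v=d['M']@np.array([p[0],p[1],1]);return d['P'],v/np.linalg.norm(v)
def atz(fn,uv,z):
    P,v=ray(fn,uv);return P+v*(z-P[2])/v[2]
def proj(fn,X):
    d=np.load('pics/'+fn+'.npz');x=d['M'].T@(np.array(X,float)-d['P'])
    return cv2.projectPoints(x.reshape(1,1,3),np.zeros(3),np.zeros(3),d['K'],np.array([float(d['k1']),0,0,0]))[0][0,0]
def tri(obs):
    A=np.zeros((3,3));b=np.zeros(3)
    for f,uv in obs:
        P,v=ray(f,uv);Q=np.eye(3)-np.outer(v,v);A+=Q;b+=Q@P
    return np.linalg.solve(A,b)
E
python3 - <<'E'
from h import *
snap('scene','s0');snap('top','t0')
for f in('s0','t0'):
    d=np.load('pics/'+f+'.npz');print(f,d['P'].round(),d['k1'],d['K'].round(1).tolist(),d['M'].round(2).tolist())
print(get_clock(),get_tcp_pos(),get_eef_rot())
E
```

```text
s0 [1114.  523.  860.] -0.04328391894365878 [[395.3, 0.0, 319.6], [0.0, 395.3, 205.0], [0.0, 0.0, 1.0]] [[-0.69, 0.48, -0.54], [0.72, 0.46, -0.52], [-0.0, -0.75, -0.67]]
t0 [443. -81. 900.] -0.0350141420644596 [[362.3, 0.0, 318.7], [0.0, 362.3, 198.8], [0.0, 0.0, 1.0]] [[0.02, -1.0, 0.08], [-1.0, -0.02, 0.01], [-0.0, -0.08, -1.0]]
0.1 [ 213.11727693 -533.81441259  230.7305612 ] [ 9.82017094e-01  1.88791181e-01 -1.71595288e-05 -5.62008816e-04]
```

View pics/t0.png

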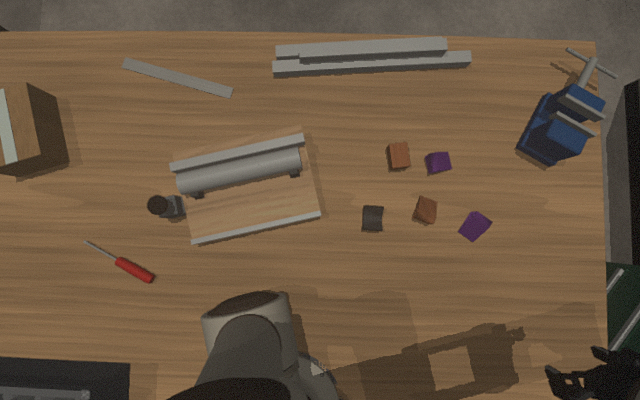

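View pics/s0.png

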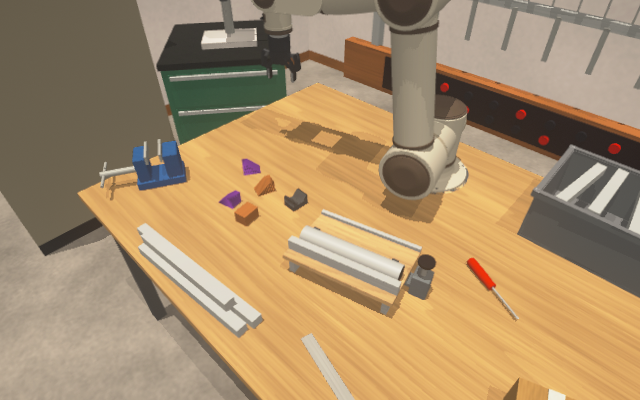

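Top view: tan candidates are (399,155) and (426,210). Purple wedges are at (438,162) and (475,226), and the dark V-block is at (373,218). In the scene view, the tan piece at (265,185) looks wedge-shaped and (246,212) looks like a block. I'll confirm this in an enlarged crop.

```bash
python3 - <<'E'
from h import *
t=cv2.imread('pics/t0.png');s=cv2.imread('pics/s0.png')
a=cv2.resize(t[135:250,350:500],None,fx=5,fy=5,interpolation=2)[:, :750]
b=cv2.resize(s[150:230,210:320],None,fx=5,fy=5,interpolation=2)
a=cv2.resize(t[140:245,350:495],(400,290),interpolation=2);b=cv2.resize(s[150:230,215:325],(400,290),interpolation=2)
c=cv2.resize(t[125:250,140:330],(456,300),interpolation=2)
o=np.zeros((590,800,3),np.uint8);o[:290,:400]=a;o[:290,400:]=b;o[290:,:456]=c
cv2.imwrite('pics/c1.png',o)
print(atz('t0',(426,210),20),proj('s0',atz('t0',(426,210),20)),proj('s0',atz('t0',(399,155),20)))
for n,uv in(('railL',(171,165)),('railR',(304,137)),('lipL',(194,242)),('lipR',(320,214))):print(n,atz('t0',uv,60))
print('pad',tri([('t0',(158,205)),('s0',(427,263))]))
E
```

```text
[ 489.97902827 -337.3928895    20.        ] [263.75213088 184.5302938 ] [244.65786629 213.25495318]
railL [581.31863226 274.54927651  60.        ]
railR [654.16211133 -38.08782857  60.        ]
lipL [402.10102137 210.95390038  60.        ]
lipR [473.4013291  -79.69583608  60.        ]
pad [482.3063649  278.96027682 110.69173474]
```

View pics/c1.png

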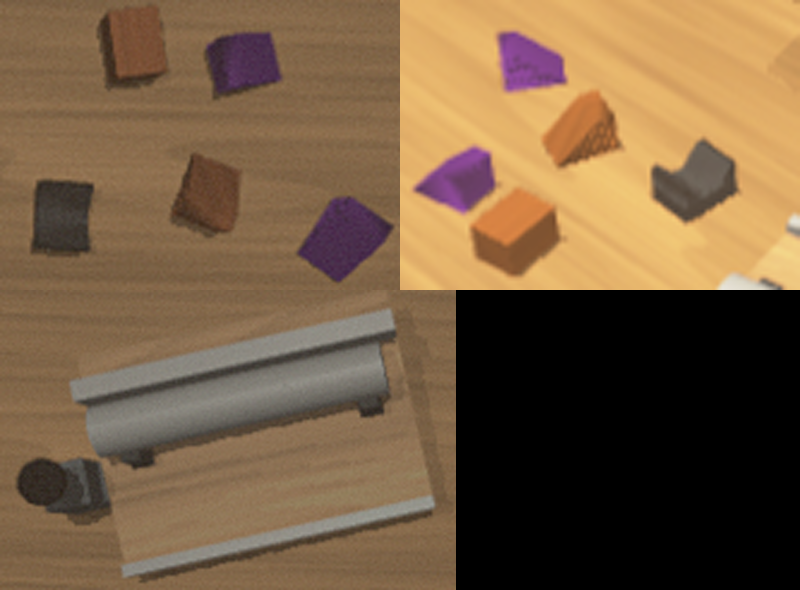

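The tan piece at top (426,210) / scene (265,185) slopes down to a thin edge, so it is the chock. The other tan piece is a plain cuboid. Next are wrist looks over the chock and the rack.

```bash
python3 - <<'E'
from h import *
c=read_camera('wrist');print(np.array(c['tool_from_camera']).round(2).tolist())
T=np.array(c['tool_from_camera'])
a=np.deg2rad(0)
q=[np.cos(a/2),np.sin(a/2),0,0]
Rm=R.from_quat(q).as_matrix();off=(Rm@T[:3,3])
# aim: camera optical axis hits target at z=20
def aim(x,y,z,h):
    d=Rm@T[:3,2];s=(z-h)/d[2];return np.array([x,y,z])-d*s*1-off
p=aim(490,-337,20,250);print(p)
move_pose(p,q);a1=snap('wrist','w1')
# rack: view centre
a=np.deg2rad(13);q=[np.cos(a/2),np.sin(a/2),0,0];Rm=R.from_quat(q).as_matrix();off=(Rm@T[:3,3])
p=aim(525,110,70,460);print(p)
move_pose(p,q);a2=snap('wrist','w2')
for x in(1,2):
    d=np.load(f'pics/w{x}.npz');print(d['P'])
print(get_clock())
o=np.vstack([a1,a2]);cv2.imwrite('pics/c2.png',cv2.resize(o[:,:],(480,600)))
E
```

```text
[[-0.0, -0.96, -0.29, 73.46], [1.0, -0.0, 0.0, 1.5], [-0.0, -0.29, 0.96, -141.84], [0.0, 0.0, 0.0, 1.0]]
[ 485.92027981 -335.28485218  108.16414448]
[567.63440051 121.75341026 318.16414448]
[ 559.60402145 -337.47637944  250.39466077]
[640.06288542 135.9507797  459.33757363]
3.45
```

View pics/w1.png

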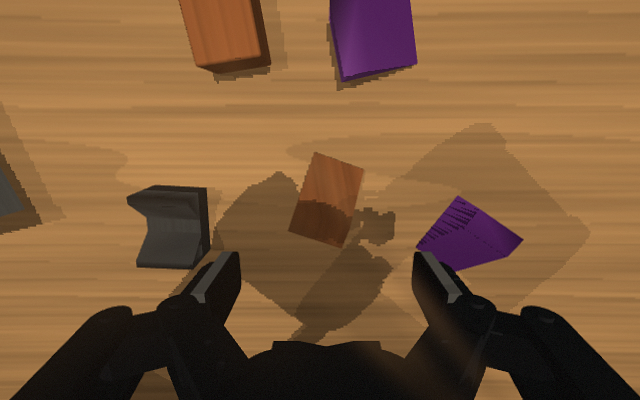

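View pics/w2.png

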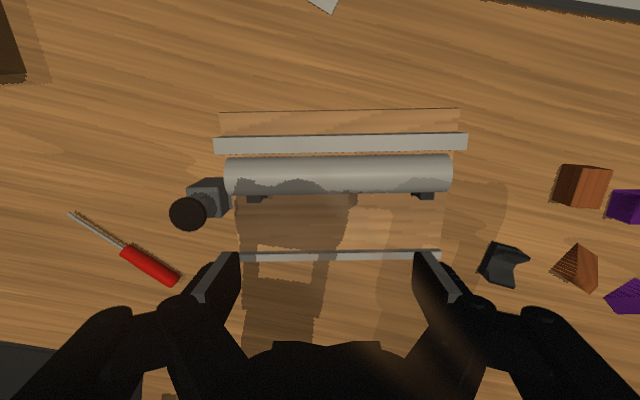

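w1: the chock's thin edge is at about (316,152)-(364,169) and its thick end at (289,230)-(344,247). w2 shows the tube ends at x≈225 and 452, fingers near (257,198) and (423,195), the lip at y≈252 and the pad at (188,214). I'll enlarge both for exact pixels.

```bash
python3 - <<'E'
from h import *
a=cv2.imread('pics/w1.png')[135:265,270:390];b=cv2.imread('pics/w2.png')[100:270,160:480]
b=cv2.convertScaleAbs(b,alpha=1.6)
o=np.zeros((600,800,3),np.uint8)
def grid(im,x0,y0,f,st):
    o=cv2.resize(im,None,fx=f,fy=f,interpolation=cv2.INTER_CUBIC)
    for x in range(-(-x0//st)*st,x0+im.shape[1],st):
        cv2.line(o,(int((x-x0)*f),0),(int((x-x0)*f),6),(0,255,255),1);cv2.putText(o,str(x),(int((x-x0)*f),16),0,.35,(0,255,255))
    for y in range(-(-y0//st)*st,y0+im.shape[0],st):
        cv2.line(o,(0,int((y-y0)*f)),(6,int((y-y0)*f)),(0,255,255),1);cv2.putText(o,str(y),(8,int((y-y0)*f)+4),0,.35,(0,255,255))
    return o
A=grid(a,270,135,2.5,20)[:, :300]
# top: rack at 2.5 => 800x425 ; use 2.3 for layout; separate chock at lower-left
B=grid(b,160,100,2.2,20);cv2.imwrite('pics/x.png',B)
A=grid(a,270,135,1.7,20);o[:B.shape[0],:B.shape[1]]=B
o[379:379+A.shape[0],0:A.shape[1]]=A[:221]
t=cv2.convertScaleAbs(cv2.imread('pics/t0.png')[125:250,140:330],alpha=1.6);C=grid(t,140,125,1.75,20);o[379:379+C.shape[0],300:300+C.shape[1]]=C[:221]
cv2.imwrite('pics/c3.png',o)
E
```

```text
(no output)
```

View pics/c3.png

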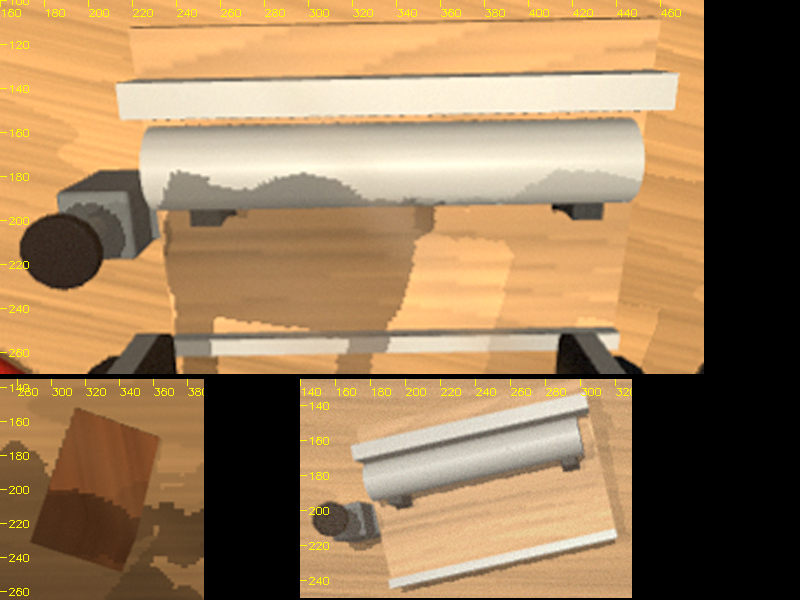

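```bash
cat > fit.py <<'E'
from h import *
from scipy.optimize import least_squares
s6=np.deg2rad(6)
def rackT(p):
    return R.from_euler('z',p[2]),np.array([p[0],p[1],0])
def rk(p,x,y,n):  # x horizontal station, n normal to board
    r,t=rackT(p);X=np.array([x-n*np.sin(s6),y,56.6+x*np.tan(s6)+n*np.cos(s6)]);return r.apply(X)+t
F=[('w2',(219.1,112.3),(109.4,155,0),1),('w2',(459.5,107.7),(109.4,-155,0),1),
('w2',(440.9,252),(-97,-155,12),1),('t0',(190.9,240.9),(-97,155,12),1),('t0',(320,212.5),(-97,-155,12),1)]
def res(p):
    e=[proj(f,rk(p,*X))-np.array(uv) for f,uv,X,w in F]
    r,t=rackT(p);pad=r.apply([-10,190,122])+t
    e+=[proj('w2',pad)-np.array([188.2,214.1]),proj('t0',pad)-np.array([157.7,204.4])]
    return np.ravel(e)
if __name__=='__main__':
    s=least_squares(res,[525,100,.23],loss='soft_l1');p=s.x;print('rack',p,np.rad2deg(p[2]));print(s.fun.reshape(-1,2).round(1).tolist())
    r,t=rackT(p)
    print('pad',r.apply([-10,190,122])+t,'tri',tri([('w2',(188.2,214.1)),('t0',(157.7,204.4))]))
    for y in(140,-140):
        e=rk(p,30*np.cos(s6),y,25);print('tube end axis',e,proj('w2',e),proj('t0',e))
    print('railfront',proj('w2',rk(p,61,155,34)),proj('w2',rk(p,61,-155,34)))
    C=[((30,22.5,2),(315.3,152.1)),((30,-22.5,2),(364.1,168.5)),((-30,22.5,40),(288.2,230.9)),((-30,-22.5,40),(343.5,247.9))]
    def cr(c,):
        return np.ravel([proj('w1',R.from_euler('z',c[2]).apply(X)+[c[0],c[1],0])-np.array(uv) for X,uv in C])
    s2=least_squares(cr,[490,-337,-.2]);c=s2.x;print('chock',c,np.rad2deg(c[2]),s2.fun.round(1))
    print('chock in t0',proj('t0',[c[0],c[1],20]))
    np.savez('fit.npz',rack=p,chock=c)
E
python3 fit.py
```

```text
rack [5.40093793e+02 9.28954031e+01 2.40629777e-01] 13.787070674882935
[[-0.6, 0.1], [1.9, 0.5], [1.2, 0.4], [-0.4, -1.5], [0.7, -2.0], [-1.9, 0.9], [-1.0, -0.4]]
pad [485.1021943  275.03799568 122.        ] tri [484.51014628 275.08240027 116.91671921]
tube end axis [533.16790486 235.34923277  84.59890128] [233.36131958 178.00212481] [182.38450745 184.36315618]
tube end axis [599.89591055 -36.58343032  84.59890128] [447.75941664 174.54126071] [302.25554541 157.69472208]
railfront [215.55664183 156.37212577] [466.61937348 152.22150269]
chock [ 4.92763639e+02 -3.39821235e+02 -3.33710510e-01] -19.12020377383111 [-0.5 -0.6  0.3  0.1  0.5  0.2 -0.4  0.4]
chock in t0 [426.99176505 208.87805401]
```

```bash
python3 - <<'E'
from fit import *
d=np.load('fit.npz');p=d['rack'];c=d['chock']
th=np.linspace(0,2*np.pi,60)
def ends(y0):
    f=lambda y:np.array([proj('w2',rk(p,30*np.cos(s6)+25*np.cos(t),y0+y,25+25*np.sin(t))) for t in th])
    a=f(140);b=f(-140);return a[:,0].min(),b[:,0].max(),a[:,1].min(),a[:,1].max(),b[:,1].min(),b[:,1].max()
print('obs 224.1 452.3; v left ~157-194 right 154-191',np.round(ends(0),1),np.round(ends(5),1))
ps=c[2];q=[np.cos(ps/2),np.sin(ps/2),0,0]
g=np.array([c[0],c[1],0])+R.from_euler('z',ps).apply([-10,0,0])
gripper_to(62,30)
move_pose(g+[0,0,90],q)
move_l(g+[0,0,1],vel=120)
gripper_to(30,30)
print('gap',get_finger_gap(),get_wrist_force(),get_clock())
move_l(g+[0,0,130],vel=150)
print('gap',get_finger_gap(),get_wrist_force(),get_clock())
snap('wrist','w3')
E
```

```text
obs 224.1 452.3; v left ~157-194 right 154-191 [226.8 456.3 158.6 197.2 155.  193.8] [222.7 452.2 158.7 197.3 155.1 193.9]
gap 44.79918744654181 [-1.03426763  1.46878746  6.42233863] 6.8833
gap 44.766915082670366 [0.30859839 0.48326062 0.28201371] 7.8917
```

```bash
cat > place.py <<'E'
from fit import *
d=np.load('fit.npz');p=d['rack'];r,t=rackT(p)
Rt=r*R.from_euler('y',-6,degrees=True);X=Rt.apply([1,0,0]);Y=Rt.apply([0,1,0]);N=Rt.apply([0,0,1])
q=(Rt*R.from_euler('x',180,degrees=True)).as_quat()
O=rk(p,0,0,0)
def P(sx,y,n): return O+X*sx+Y*y+N*n    # slope coords
def tcp(sx,y,n): return P(sx-10,y,n+1)    # chock centre at sx, its bottom n above board
E
python3 - <<'E'
from place import *
y0=3
move_pose(tcp(-36,y0,60),q)
move_l(tcp(-36,y0,8),vel=120)
f0=get_wrist_force()
hit=move_l(tcp(-36,y0,-5),vel=15,contact_N=3)
a=get_tcp_pos();n=(a-O)@N-1
print(hit,'bottom n at contact',n,get_wrist_force()-f0,get_clock(),get_finger_gap())
snap('wrist','w4');snap('scene','s4')
im=cv2.imread('pics/w4.png');s=cv2.imread('pics/s4.png')[180:320,270:450]
o=np.vstack([im,np.zeros((200,640,3),np.uint8)]);s=cv2.resize(s,(257,200),interpolation=2);o[400:,:257]=s
t4=snap('top','t4')[120:260,140:330];o[400:,300:571]=cv2.resize(t4,(271,200))
cv2.imwrite('pics/c4.png',o)
E
```

```text
True bottom n at contact 0.8587668390024561 [-2.20530445  0.14823766  6.04192733] 10.6333 44.706150408111164
```

View pics/c4.png

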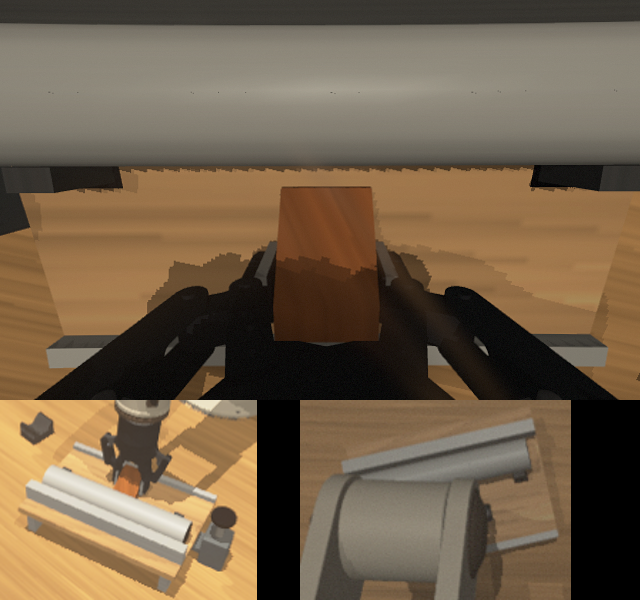

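The chock is held flat and square, and centred between the stop fingers (their inner edges at u=123 and 530, chock at u≈326). Its thin edge is at v≈187, clear of the tube. Next I slide it in.

```bash
python3 - <<'E'
from place import *
n=0.9;y0=3
print(get_wrist_force())
move_l(tcp(-36,y0,n),vel=20);print('lifted',get_wrist_force())
h=move_l(tcp(-18,y0,n),vel=25,contact_N=4);print(h,get_wrist_force())
f0=get_wrist_force()
h=move_l(tcp(-9,y0,n),vel=6,contact_N=1.5)
a=get_tcp_pos()-O;print(h,'sx',a@X+10,'n',a@N-1,'dF X,N',(get_wrist_force()-f0)@X,(get_wrist_force()-f0)@N,get_clock())
snap('wrist','w5')
E
```

```text
[-0.12673517 -0.33141232  5.19577907]
lifted [0.24220461 0.28419343 0.34711496]
True [-0.12490105  0.14202046  4.03833735]
True sx -35.727563563777366 n 0.8832367829545191 dF X,N -0.5565763215652033 0.23700143615841876 11.7
```

View pics/w5.png

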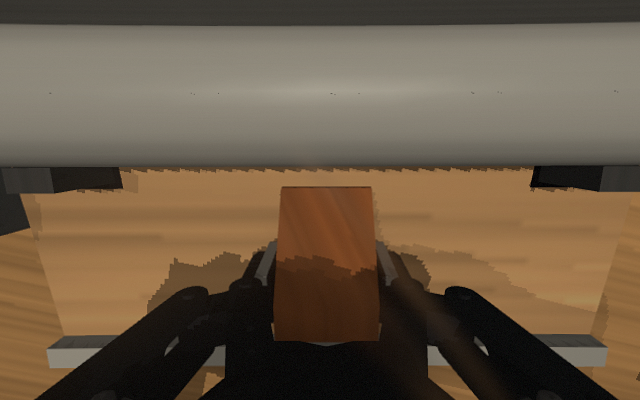

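The stiff board contact tripped the threshold at the start and the chock has barely moved. I'll carry it 1 mm clear to just before the tube, set it down, then push in small steps while watching the force.

```bash
python3 - <<'E'
from place import *
y0=3
move_l(tcp(-36,y0,2),vel=30);move_l(tcp(-18,y0,2),vel=40)
snap('wrist','w6a')
h=move_l(tcp(-18,y0,-3),vel=8,contact_N=3);n=(get_tcp_pos()-O)@N-1;print(h,n,get_wrist_force())
move_l(tcp(-18,y0,n+.15),vel=10)
for sx in np.arange(-17,-10.9,1):
    h=move_l(tcp(sx,y0,n+.15),vel=8,contact_N=9);a=get_tcp_pos()-O;f=get_wrist_force()
    print(h,'sx %.2f n %.2f FX %.2f FN %.2f'%(a@X+10,a@N-1,f@X,f@N))
    if h:break
print(get_clock())
b=snap('wrist','w6')
cv2.imwrite('pics/c6.png',np.vstack([cv2.imread('pics/w6a.png')[120:400],b[100:400]]))
E
```

```text
True 0.8425950357355259 [-1.44381727  0.51161454  5.80608735]
False sx -16.97 n 0.97 FX -0.71 FN 1.57
False sx -15.89 n 0.98 FX -0.29 FN 0.90
False sx -14.90 n 0.98 FX 0.22 FN -0.40
False sx -13.89 n 0.98 FX 0.09 FN -0.57
False sx -12.91 n 0.98 FX 0.06 FN -0.32
False sx -11.89 n 0.98 FX 0.70 FN 0.77
False sx -10.88 n 1.00 FX 0.22 FN -0.55
15.15
```

View pics/c6.png

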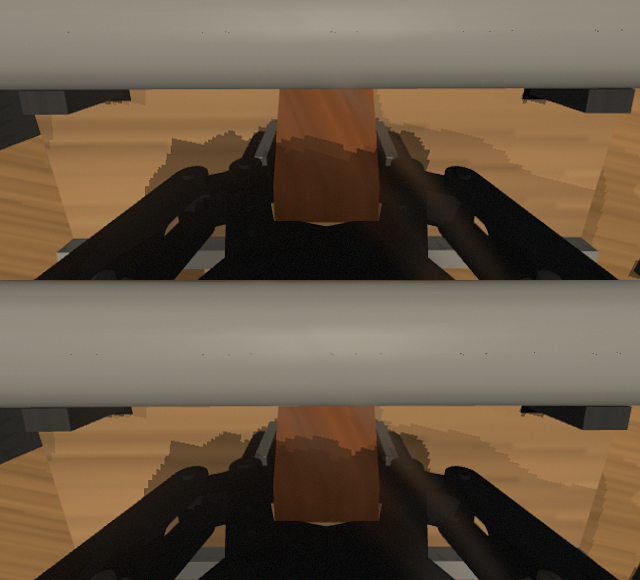

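```bash
cat > tube.py <<'E'
from place import *
from scipy.optimize import brentq
th=np.linspace(0,2*np.pi,721)
def sil(fn,s,y):
    v=[proj(fn,P(s+25*np.cos(a),y,25+25*np.sin(a))) for a in th[::3]];return max(v,key=lambda w:w[1])
def tubepos(fn):
    im=cv2.imread('pics/'+fn+'.png').astype(float);out=[]
    for y in(45,-45):
        m=sil(fn,30,y);u=int(round(m[0]));lo=int(m[1])-35
        # tube is grey, board brown: use saturation-like R-B
        col=im[lo:lo+70,u-3:u+4].mean(1);s=cv2.GaussianBlur((col[:,2]-col[:,0]).reshape(-1,1),(1,5),0).ravel()
        g=np.gradient(s);i=int(np.argmax(g));k=np.arange(max(i-3,0),i+4);k=k[k<len(g)];vv=lo+(g[k]@k)/g[k].sum()
        try:out.append((vv,brentq(lambda s:sil(fn,s,y)[1]-vv,15,50)))
        except Exception as e:out.append((vv,str(e)))
    return out
E
python3 - <<'E'
from tube import *
for f in('w4','w5','w6a','w6'):print(f,tubepos(f))
E
```

```text
w4 [(np.float64(166.52919671969173), 31.984805006887843), (np.float64(168.66520152595785), 31.01727696956111)]
w5 [(np.float64(167.45260641721063), 31.861244281646698), (np.float64(168.60968508160295), 31.28644463627711)]
w6a [(np.float64(208.7978889757623), 32.30996200551437), (np.float64(208.05694478831393), 32.51581519487118)]
w6 [(np.float64(225.81180787628597), 32.567030066485415), (np.float64(225.41674601663175), 32.61452971863059)]
```

The tube still reads ~32.5, so the fit predicts contact at sx ≈ -11.6, give or take a millimetre or two. I'll keep stepping until the tube measurably moves about 1–1.5 mm.

```bash
python3 - <<'E'
from tube import *
y0=3;base=np.mean([x[1] for x in tubepos('w6')]);n=0.98
for i,sx in enumerate(np.arange(-10,-5.4,.75)):
    h=move_l(tcp(sx,y0,n),vel=8,contact_N=9);hold(.3);f=get_wrist_force();snap('wrist',f'w7_{i}')
    t=tubepos(f'w7_{i}');m=np.mean([x[1] for x in t])
    print(h,'sx %.2f FX %.2f FN %.2f'%(sx,f@X,f@N),'tube',[round(x[1],2) for x in t])
    if h or m-base>1.2:break
print(get_clock())
E
```

```text
False sx -10.00 FX 0.60 FN 0.80 tube [32.5, 32.67]
False sx -9.25 FX -3.24 FN 2.70 tube [32.85, 32.9]
False sx -8.50 FX -1.44 FN 1.65 tube [33.6, 33.78]
False sx -7.75 FX -1.03 FN 0.91 tube [34.29, 34.4]
17.625
```

Touch confirmed: a force step of about -3 N along the slope at sx≈-9.3, and from there the tube followed the chock about 1.7 mm uphill. Now release, check, retreat and look.

```bash
python3 - <<'E'
from tube import *
gripper_to(50);hold(.3);snap('wrist','w8a');gripper_to(64);hold(.3);snap('wrist','w8b')
for f in('w8a','w8b'):print(tubepos(f),get_clock())
move_l(get_tcp_pos()+N*75,vel=100)
hold(.2);snap('wrist','w8')
try:print(tubepos('w8'))
except Exception as e:print(e)
a=cv2.imread('pics/w8b.png');b=cv2.imread('pics/w8.png');cv2.imwrite('pics/c8.png',np.vstack([a[120:400],b[100:400]]));print(get_clock())
E
```

```text
[(np.float64(229.42968024412897), 34.17338149542394), (np.float64(228.5978471058399), 34.40663803357132)] 18.85
[(np.float64(229.41536347575737), 34.159725541185594), (np.float64(228.60975140953357), 34.3816826574297)] 18.85
[(np.float64(185.09636608344547), 34.15996430201196), (np.float64(185.02681992337165), 34.09835378458288)]
20.0
```

View pics/c8.png

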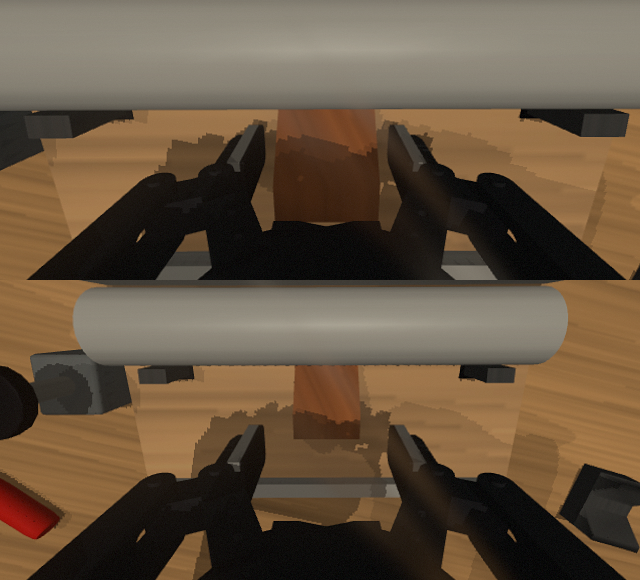

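The tube holds at 34.15 mm with the gripper away; it leaned at 32.4 on the fingers, so the chock already carries it. Next I press the pad.

```bash
python3 - <<'E'
from tube import *
pad=r.apply([-9,190,0])+t+[0,0,0];yaw=p[2];qd=[np.cos(yaw/2),np.sin(yaw/2),0,0];print(pad)
a=get_tcp_pos();move_l([a[0],a[1],200],vel=150);gripper_to(0)
move_pose([pad[0],pad[1],200],qd);move_l([pad[0],pad[1],132],vel=120)
f0=get_wrist_force()
h=move_l([pad[0],pad[1],110],vel=15,contact_N=2);print(h,get_tcp_pos(),get_wrist_force()-f0,get_clock())
for z in(105,95,88):
    h=move_l([pad[0],pad[1],z],vel=25,contact_N=18);print(h,get_tcp_pos()[2],(get_wrist_force()-f0).round(1))
    if h:break
h=move_l([pad[0],pad[1],79],vel=10,contact_N=12);print(h,get_tcp_pos(),get_wrist_force()-f0,get_clock())
E
```

```text
[486.07338239 275.27630998   0.        ]
True [485.88030039 275.22366261 120.30601613] [ 0.07632516  0.76364776 -0.17482455] 23.5583
False 104.98771481588193 [0.2 0.5 0.7]
False 94.72904395869458 [-0.3  0.1 -0.4]
False 87.75629667954624 [ 0.2  0.1 -0.1]
True [486.14379383 275.32658912  83.95236344] [-2.10646992 -0.71793997  8.17093801] 25.8583
```

```bash
python3 - <<'E'
from tube import *
a=get_tcp_pos();move_l([a[0],a[1],220],vel=150)
move_pose(P(-60,0,120)+[0,0,60],q);hold(.3);snap('wrist','w9');print(tubepos('w9'))
hold(1);snap('wrist','w10');print(tubepos('w10'),get_wrist_force(),get_clock())
s=snap('scene','s10')[180:320,270:450];b=cv2.imread('pics/w10.png')
o=np.zeros((600,640,3),np.uint8);o[:400]=b;o[400:,:257]=cv2.resize(s,(257,200),interpolation=2);cv2.imwrite('pics/c10.png',o)
E
```

```text
[(np.float64(129.8436403508772), 28.959461072740503), (np.float64(129.8866828598585), 28.929917078648124)]
[(np.float64(129.69422035584043), 28.963973907864023), (np.float64(129.30135823429544), 29.24228070443144)] [ 0.61990442  0.2081434  -0.14552217] 29.1333
```

View pics/c10.png

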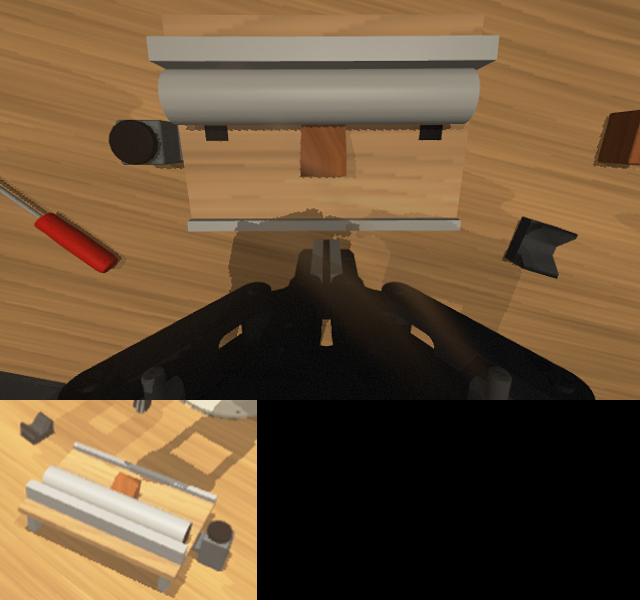

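The dashed shadow line at v≈129 misleads the edge finder; the tube's edge is at about v=124. I'll check by projection where the tube, chock, fingers and pad should appear.

```bash
python3 - <<'E'
from tube import *
for s in(30,32.5,34.2):print('tube sil',s,sil('w10',s,45))
for nm,n in(('up',33),('sunk',0)):print('finger',nm,[proj('w10',P(sx+2,y,n)).round(0).tolist() for sx in(5,-5) for y in(106,124,-106,-124)])
print('chock thick top',[proj('w10',P(-37.75,3+y,40)).round(1) for y in(22.5,-22.5)])
for z in(122,84):print('pad',z,proj('w10',r.apply([-9,190,0])+t+[0,0,z]),proj('s10',r.apply([-9,190,0])+t+[0,0,z]))
im=cv2.imread('pics/w10.png');a=cv2.convertScaleAbs(cv2.resize(im[60:190,95:495],(800,260),interpolation=2),alpha=1.5)
s=cv2.imread('pics/s10.png')[220:310,280:450];b=cv2.imread('pics/s0.png')[220:310,280:450]
cv2.imwrite('pics/c11.png',np.vstack([a,np.hstack([cv2.resize(s,(400,212),interpolation=2),cv2.resize(b,(400,212),interpolation=2)])]))
E
```

```text
tube sil 30 [278.21231081 128.6081738 ]
tube sil 32.5 [278.08587139 125.97774068]
tube sil 34.2 [278.10480269 124.18340079]
finger up [[213.0, 127.0], [194.0, 127.0], [435.0, 127.0], [454.0, 126.0], [214.0, 137.0], [196.0, 137.0], [434.0, 137.0], [452.0, 137.0]]
finger sunk [[225.0, 125.0], [208.0, 125.0], [424.0, 125.0], [441.0, 125.0], [226.0, 135.0], [209.0, 135.0], [423.0, 135.0], [440.0, 135.0]]
chock thick top [array([298.1, 174.3]), array([344. , 174.2])]
pad 122 [100.74430349 139.26545695] [424.87624974 260.18824969]
pad 84 [130.29169915 140.11030255] [422.16883824 270.10933195]
```

View pics/c11.png

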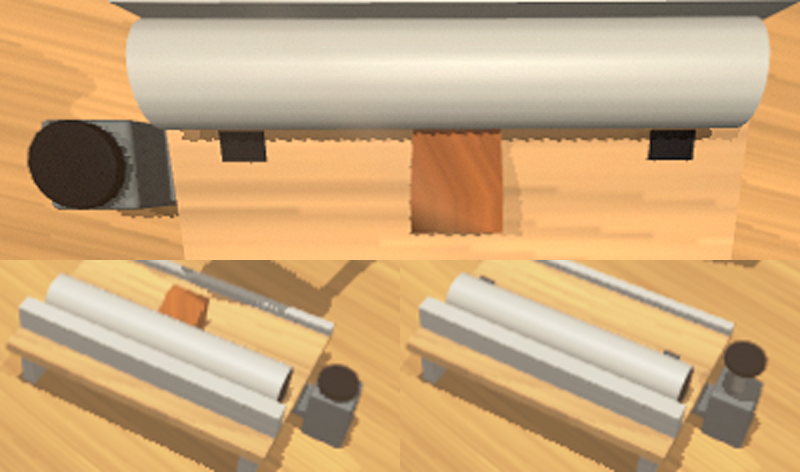

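```bash
python3 -c "
from workcell import *
close_job();print(get_clock())"
```

```text
the job is handed in; nothing more can be done
the job is handed in; nothing more can be done
```

The job is done and handed in at about 29 s of the 53 s allowed. The tube lies on the rest held by the chock alone, with the robot clear of everything.

- **Chock:** I picked the tan wedge, not the plain block, V-block or purple wedges, and laid it flat and square on the board at the tube's low side. I pushed its thin edge in until contact, and the tube followed it about 1.7 mm uphill off the fingers. It stayed there after I let go.
- **Pad:** I pressed it until the end stop at 84.0 mm, which matches the expected 122 − 38 mm. The largest press force I read there was about 8 N.
- **Final pictures:** The pad is down on its housing, and only the dark finger slots show flush with the board. The tube edge at v≈124 matches the 34.2 mm it was left at, and the two readings 1 s apart agree.

Some checks disagreed or were weaker:
- **False contact stop:** One contact-limited slide stopped at once on board contact. I redid it 1 mm clear of the board.
- **Contact point:** The chock met the tube about 2 mm further uphill than my fit predicted, so I judged contact from the force step and the tube's movement.
- **Edge finder:** In the last view it locked onto a shadow and gave 29 mm. I overrode it by eye and by projection.
- **Centring:** The chock is centred between the stop fingers, but about 4 mm off the tube's own middle.

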